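# Rack specimen pots for reading in booked-in order

## Task

The four specimen pots stand in the white transport rack in the order they were booked in, the first one next to the rack's pull tab. Move them over to the steel wire bench rack one at a time, from the first to the last, so that they stand there in the same order counted from that rack's own pull tab, one in each place. Keep the pots upright, set them down on the rack's floor rather than dropping them, and leave the amber bottle, the slide box and the timer alone.

Things in the scene. Friction and masses are not known exactly. Their poses are not given: they have to be found in the camera images.
- pot_tall: Tall slim specimen pot, pale body 30 mm across, blue screw cap 33 mm across and 16 mm high on top; 90 mm high in all; about 45 g. Round, closed, stands upright; origin at the centre of its underside, z up its axis. Starts in a random place of the transport rack, up to 5 mm off the place's centre.
- pot_wide: Short wide specimen pot, pale body 36 to 38 mm across, blue screw cap 41 mm across and 14 mm high on top; 68 mm high in all; about 70 g. Round, closed, stands upright; origin at the centre of its underside, z up its axis. Starts in a random place of the transport rack, up to 5 mm off the place's centre.
- pot_narrow_cap: Shouldered specimen bottle, pale body 38 mm across up to 46 mm, then sloping in to a neck; narrow blue screw cap 26 mm across and 18 mm high on top; 80 mm high in all; about 65 g. Round, closed, stands upright; origin at the centre of its underside, z up its axis. Starts in a random place of the transport rack, up to 5 mm off the place's centre.
- pot_medium: Straight specimen pot, pale body 33 to 34 mm across, blue screw cap 37 mm across and 15 mm high on top; 78 mm high in all; about 55 g. Round, closed, stands upright; origin at the centre of its underside, z up its axis. Starts in a random place of the transport rack, up to 5 mm off the place's centre.
- transport_rack: White plastic transport rack, 231 x 60 mm, walls 28 mm high and 3 mm thick; each place is an open compartment 54 x 54 mm inside. Long axis x. A flat slotted pull tab, 32 mm long, 48 wide, sticks out level at its -x end only. Four places at x = -85.5 (first, at the tab), -28.5, 28.5, 85.5 mm, y = 0. Origin: centre of the underside, on the bench; top of the floor at z = 4 mm. Fixed; may point any way.
- bench_rack: Steel bench rack, 232 x 62 mm base plate with 4 mm wire rails around and between the places, up to 28 mm high; each place 53 x 54 mm inside; empty at the start. Long axis x. A flat slotted pull tab, 32 mm long, 48 wide, sticks out level at its -x end only. Four places at x = -85.5 (first, at the tab), -28.5, 28.5, 85.5 mm, y = 0. Origin: centre of the underside, on the bench; top of the floor at z = 4 mm. Fixed; may point any way.
- dropper_bottle: Bystander, not to be disturbed: amber glass bottle with black cap, 36 mm across, 85 mm high. Origin at the centre of its underside.
- slide_box: Bystander, not to be disturbed: closed flat grey box for microscope slides, 85 x 95 x 30 mm high. Origin at the centre of its underside.
- timer: Bystander, not to be disturbed: flat white bench timer, 65 x 70 x 22 mm high. Origin at the centre of its underside.
There are look-alikes about, which are no part of the job. Leave any red look-alike of the pot_tall alone.

How it is judged:
By the outcome, as a careful person would: the job done as asked, in the order asked, and still so for the second after the job is handed in, with the robot touching nothing.
It also fails if it takes over 93 s, if anything falls off the work surface, if the arm or the gripper's body presses on something with over 40 N, if the wrist force passes 120 N, or if a joint passes its speed limit or range.

## Robot

A 7-joint arm with a two-finger parallel gripper is mounted at the origin on the work surface. World frame = base frame: x ahead of the robot, y to its left, z up, the work surface at z = 0. Lengths are in m, angles in rad, forces in N, time in s.
With the tool pointing down it reaches from about 0.425 to 0.875 m from the base axis. Payload 4.7 kg.
Tool frame: the origin (TCP) lies at the very end of the fingers, on their centre line; the grasp point (between the pads) lies behind it (ctrl.tcp_to_grasp is the y of the grasp point in the tool frame, in m); y points along the fingers, x is the direction in which the jaws open and shut, and the axes are right-handed (so a half turn about y gives the same grasp; the last joint's range is limited). The gripper opens to 87 mm and grips with 3 to 60 N. Pads are 19 mm wide; open, the fingers measure 117 mm over their backs; the gripper's body (75 mm by 190 mm) begins 51 mm behind the grasp point.
Start: joints at [-1.142, 0.321, -0.07, 1.45, 0.023, 1.371, -0.057], TCP at [0.262, 0.595, 0.223] pointing down, gripper open.
Joint ranges: [-2.86, 2.86], [-0.3, 2.09], [-1.38, 1.24], [0.06, 2.45], [-1.56, 4.7], [0.09, 2.05], [-2.69, 2.69]. Speed limits (rad/s): [2.57, 2.57, 3.14, 3.14, 3.14, 3.14, 3.14].

## Interface

Orientations are given as a rotation vector (axis times angle).
In Python, from bench import ctrl, get_image, workorder gives the robot as it stands.
- The arm moves only by the tool drive_tool, never from a script. Its argument "increments" is text: rows parted by semicolons, each of 5 numbers parted by spaces: the shift along the tool's x, y, z in mm, then the turn about the tool's y in degrees, then the closure in counts, from 0 (fully open) to 255 (shut). In form: tx ty tz yaw fingers; .... A call has 1 to 20 rows; each row shifts and turns the commanded pose from where the row before left it, along the tool's axes as they then stand; what a row does not reach is not made up. A row lasts 1/8 s, in which the tool goes at most 62.5 mm and 10.7 degrees, less where a joint would pass 70% of its speed; a pose out of reach is approached as far as the arm can. A call is refused whole if a number of a shift passes 62.5 or a number of a turn 10.7, either way. A call with a gripper value outside its range is refused whole. The fingers move at their own pace and stop on an object; "squeeze" is the grip in N (left out, the last holds). Time passes only in rows, so rows that do not move let the fingers close. It gives the time, the measured TCP pose, the force and the opening at its end, in the units of the state.
- ctrl.get_state(): the state, without advancing time (a new reading comes with each control period).
- get_image(name): name is "scene" or "top"; returns a dict with "img" (480x640x3 uint8, red, green, blue), "mtx" (3x3 intrinsics, pixels), "camera_from_world" (4x4, takes a point from world to camera coordinates). Camera axes: x right, y up, looking along -z (the intrinsics and any distortion apply to the point x, -y, -z); pixel columns grow to the right and rows downward; lengths in m; the calibration is good to about 2 mm. A picture is of the moment at which its call begins. There is no depth.
- workorder.close_job(): hands the job in, once; it reports no verdict.
The state is a dict: "time": time; "joint_positions": joint angles; "qd": joint speeds; "joint_torque": joint torques, N m; "position": TCP position; "tool_rot": TCP orientation; "ft_force": force on the tool from outside, world axes, zero at the start; "torque": the same for the moment, N m; "grip_width": opening from 0.0 (shut) to 1.0 (fully open).
Only numpy, scipy, OpenCV 4.12 (cv2) and the standard library are available. Lean on these libraries where they do the work, as an engineer would, in place of code of your own. Each camera call takes 0.05 s, during which the arm holds its last target.

## Working session

There is one attempt and no reset: what is moved stays moved. The work goes in short steps, Python scripts to look and compute and a tool call to move; the robot and the scene stay as the last step left them, time stands still between calls to the robot, and variables do not carry over. Pictures are saved under pics/ and viewed, and the job is handed in when it is done.

Besides the shell and the picture viewer there is one more tool, called as name(argument=value, ...), one argument or row to a line, values as JSON. drive_tool: Moves the arm, as the interface text tells. Its arguments: {"type":"object","properties":{"increments":{"type":"string"},"squeeze":{"type":"number"}},"required":["increments"]}

```bash
mkdir -p pics; ls
python3 - <<'E'
from bench import ctrl, get_image
import cv2,numpy as np
s=ctrl.get_state();print(s);print(ctrl.tcp_to_grasp)
for n in("scene","top"):
    d=get_image(n);cv2.imwrite(f"pics/{n}0.png",d["img"][:,:,::-1]);print(n,d.keys(),d["mtx"],d["camera_from_world"])
    np.savez(f"{n}.npz",**{k:v for k,v in d.items()})
E
```

```text
pics
{'time': 0.0, 'joint_positions': array([-1.14188541,  0.32181798, -0.07008221,  1.45166524,  0.0225809 ,
        1.3707824 , -0.05687997]), 'qd': array([ 0.0005337 , -0.00126882,  0.00143471,  0.00017455, -0.00054692,
       -0.00050994,  0.00189843]), 'joint_torque': array([-6.08243022e-05, -4.91285276e+01, -4.03896226e-01, -3.12534428e+01,
       -6.40179100e-02,  4.40077053e-02,  1.73795243e-04]), 'position': array([0.26178193, 0.59435838, 0.22146964]), 'tool_rot': array([-1.3784588 , -0.89736622,  0.899891  ]), 'ft_force': array([ 0.24273591, -0.56276413,  0.47497838]), 'torque': array([0.09319865, 0.01127443, 0.00820544]), 'grip_width': 0.9957390152039745}
-0.0187
scene dict_keys(['img', 'mtx', 'camera_from_world']) [[570.50513655   0.         317.46582781]
 [  0.         570.50513655 246.01929966]
 [  0.           0.           1.        ]] [[ 0.89257019  0.45090601 -0.00148981 -0.53268118]
 [-0.34859741  0.69213808  0.63200057  0.18463792]
 [ 0.28600401 -0.56358553  0.77496649 -1.44229257]
 [ 0.          0.          0.          1.        ]]
top dict_keys(['img', 'mtx', 'camera_from_world']) [[574.970571     0.         323.14729028]
 [  0.         574.970571   239.55885635]
 [  0.           0.           1.        ]] [[ 0.00168619 -0.99998264 -0.00564664 -0.01242295]
 [ 0.99783304  0.00131111  0.06578372 -0.5827343 ]
 [-0.06577518 -0.00574532  0.99781793 -1.24090057]
 [ 0.          0.          0.          1.        ]]
```

View pics/scene0.png

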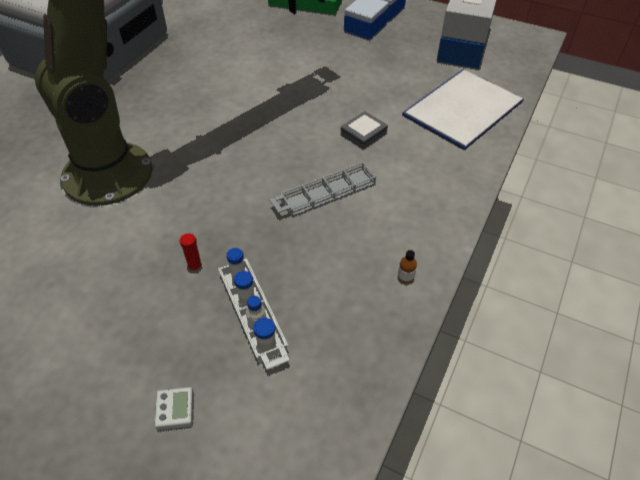

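View pics/top0.png

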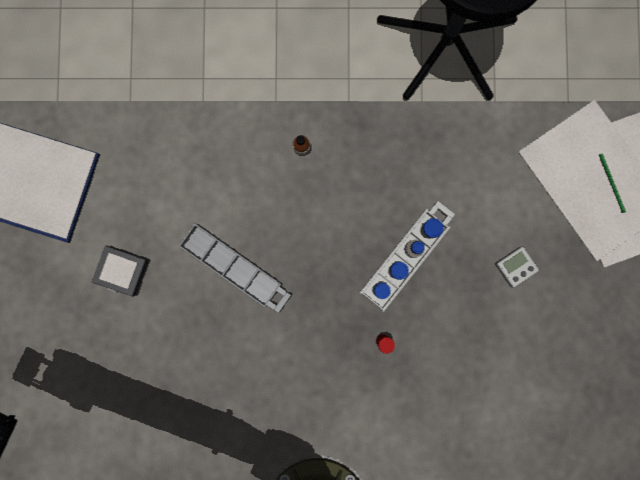

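The transport rack's tab is at top px (440,213), the bench rack's tab at (280,298). The red look-alike is at (386,344). I'll enlarge both racks.

Run:
```python
import cv2,numpy as np
d=np.load("top.npz");im=d["img"][:,:,::-1]
cv2.imwrite("pics/t_a.png",cv2.resize(im[195:355,350:510],None,fx=5,fy=5,interpolation=cv2.INTER_CUBIC)[:600*2][:800])
a=cv2.resize(im[195:315,350:470],None,fx=5,fy=5,interpolation=cv2.INTER_CUBIC);cv2.imwrite("pics/t_a.png",a)
a=cv2.resize(im[215:320,170:300],None,fx=5.5,fy=5.5,interpolation=cv2.INTER_CUBIC);cv2.imwrite("pics/t_b.png",a)
d=np.load("scene.npz");im=d["img"][:,:,::-1]
cv2.imwrite("pics/s_a.png",cv2.resize(im[230:375,170:300],None,fx=4,fy=4,interpolation=cv2.INTER_CUBIC))
for n in("scene","top"):
    d=np.load(n+".npz")
    for P in([.262,.595,.222],[0,0,0],[0.5,0,0]):
        c=d["camera_from_world"]@np.r_[P,1];print(n,P,(d["mtx"]@[c[0]/-c[2],-c[1]/-c[2],1])[:2])
```

```text
scene [0.262, 0.595, 0.222] [305.96014226   5.4535205 ]
scene [0, 0, 0] [106.76145556 172.98496104]
scene [0.5, 0, 0] [279.53019461 241.4794553 ]
top [0.262, 0.595, 0.222] [-13.10158993 408.68158072]
top [0, 0, 0] [317.39112171 509.56846034]
top [0.5, 0, 0] [317.92030089 277.39305465]
```

View pics/t_a.png

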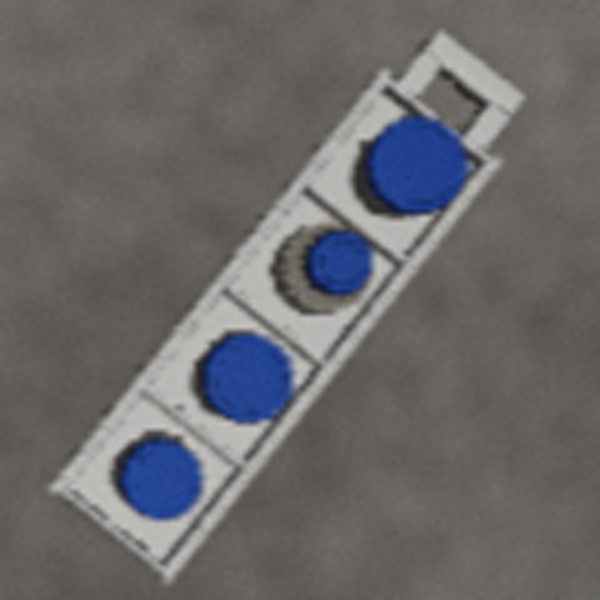

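View pics/t_b.png

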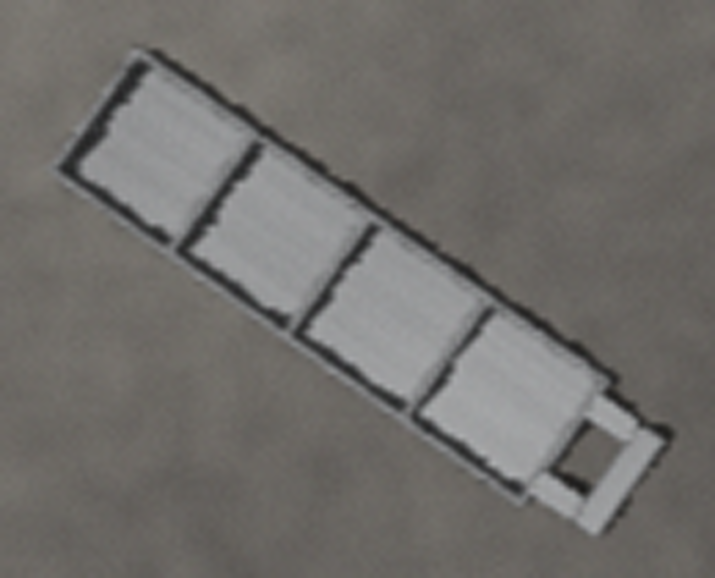

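View pics/s_a.png

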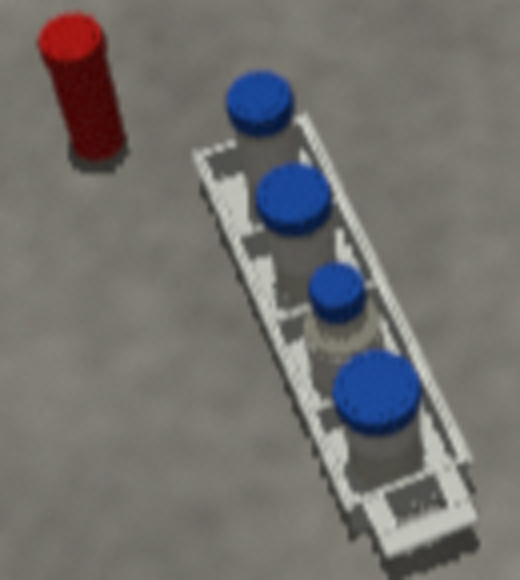

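From the tab, the caps are the widest (wide pot), the narrow one (narrow_cap), then 37 mm (medium) and 33 mm (tall). The red look-alike stands outside the rack and stays. Next come the rack and pot positions.

```bash
cat > h.py <<'E'
import numpy as np
from scipy.spatial.transform import Rotation as Ro
def bp(d,uv,z):
    T=d["camera_from_world"];R,t=T[:3,:3],T[:3,3];K=d["mtx"]
    r=np.linalg.inv(K)@np.array([uv[0],uv[1],1.]);r=R.T@np.array([r[0],-r[1],-r[2]])
    C=-R.T@t;return C+r*(z-C[2])/r[2]
def pj(d,P):
    c=d["camera_from_world"]@np.r_[P,1];return (d["mtx"]@[c[0]/-c[2],c[1]/c[2],1])[:2]
E
python3 - <<'E'
from h import *
from bench import ctrl
import cv2
t=np.load("top.npz");s=np.load("scene.npz")
print("tool axes\n",Ro.from_rotvec(ctrl.get_state()["tool_rot"]).as_matrix().round(3))
A=lambda p:(350+(p[0]+.5)/5-.5,195+(p[1]+.5)/5-.5)
B=lambda p:(170+(p[0]+.5)/5.5-.5,215+(p[1]+.5)/5.5-.5)
for nm,f,pts in(("tr",A,[(385,72),(500,158),(168,582),(52,490)]),("be",B,[(612,380),(525,502),(60,170),(140,48)])):
  for z in(0.028,0.004):
    c=np.array([bp(t,f(p),z)[:2] for p in pts]);print(nm,z,c.round(4).tolist(),"len",[round(float(np.linalg.norm(c[i]-c[(i+1)%4])),4) for i in range(4)])
    m=c.mean(0);ax=(c[2]+c[3]-c[0]-c[1]);ax/=np.linalg.norm(ax);print(" c",m.round(4),"yaw",np.degrees(np.arctan2(ax[1],ax[0])).round(2),"places",[(m+ax*k).round(4).tolist() for k in(-.0855,-.0285,.0285,.0855)])
# caps by colour centroid
im=t["img"].astype(int);m=((im[:,:,2]>im[:,:,0]+60)&(im[:,:,2]>90)).astype(np.uint8)
n,l,st,ce=cv2.connectedComponentsWithStats(m[190:330,340:470])
for (cx,cy),q in zip(ce[1:],st[1:]):
    if q[4]>40: print("top cap",cx+340,cy+190,q[4],{h:bp(t,(cx+340,cy+190),h)[:2].round(4).tolist() for h in(.072,.084,.082,.094)})
E
```

```text
tool axes
 [[ 0.403 -0.001 -0.915]
 [ 0.915 -0.002  0.403]
 [-0.002 -1.    -0.   ]]
tr 0.028 [[0.6493, -0.2372], [0.6117, -0.2868], [0.4279, -0.1414], [0.4673, -0.0915]] len [0.0623, 0.2343, 0.0636, 0.2331]
 c [ 0.539  -0.1892] yaw 141.48 places [[0.6059, -0.2425], [0.5613, -0.207], [0.5167, -0.1715], [0.4722, -0.136]]
tr 0.004 [[0.6521, -0.2414], [0.6138, -0.292], [0.4265, -0.1438], [0.4667, -0.0929]] len [0.0635, 0.2388, 0.0649, 0.2376]
 c [ 0.5398 -0.1925] yaw 141.48 places [[0.6067, -0.2457], [0.5621, -0.2102], [0.5175, -0.1747], [0.4729, -0.1392]]
be 0.028 [[0.4863, 0.0798], [0.4384, 0.1137], [0.5688, 0.299], [0.6173, 0.2681]] len [0.0586, 0.2266, 0.0575, 0.2294]
 c [0.5277 0.1902] yaw 55.01 places [[0.4787, 0.1201], [0.5114, 0.1668], [0.544, 0.2135], [0.5767, 0.2602]]
be 0.004 [[0.486, 0.0817], [0.4372, 0.1163], [0.5701, 0.3051], [0.6196, 0.2736]] len [0.0598, 0.2309, 0.0587, 0.2338]
 c [0.5282 0.1942] yaw 55.01 places [[0.4792, 0.1241], [0.5119, 0.1708], [0.5446, 0.2175], [0.5773, 0.2642]]
top cap 433.2077464788732 227.5105633802817 284 {0.072: [0.6049, -0.2429], 0.084: [0.6039, -0.2407], 0.082: [0.6041, -0.2411], 0.094: [0.603, -0.2388]}
top cap 417.69827586206895 247.1293103448276 116 {0.072: [0.5636, -0.21], 0.084: [0.563, -0.2081], 0.082: [0.5631, -0.2084], 0.094: [0.5625, -0.2065]}
top cap 399.2236286919831 270.2151898734177 237 {0.072: [0.5153, -0.171], 0.084: [0.5151, -0.1695], 0.082: [0.5151, -0.1697], 0.094: [0.515, -0.1682]}
top cap 381.96938775510205 290.4642857142857 196 {0.072: [0.473, -0.1347], 0.084: [0.4733, -0.1336], 0.082: [0.4732, -0.1338], 0.094: [0.4735, -0.1326]}
```

```bash
cat > ov.py <<'E'
from h import *
import cv2
t=np.load("top.npz");s=np.load("scene.npz")
def ov(d,c,yaw,roi,k,out,W=.232,H=.062):
    x0,y0,x1,y1=roi;im=cv2.resize(d["img"][y0:y1,x0:x1,::-1],None,fx=k,fy=k,interpolation=cv2.INTER_CUBIC)
    a=np.radians(yaw);R=np.array([[np.cos(a),-np.sin(a)],[np.sin(a),np.cos(a)]])
    def L(p,q,z,col):
        P=[pj(d,np.r_[np.array(c)+R@np.array(v),z]) for v in(p,q)]
        P=[tuple(int(round(e)) for e in((u[0]-x0+.5)*k-.5,(u[1]-y0+.5)*k-.5)) for u in P];cv2.line(im,*P,col,1,cv2.LINE_AA)
    for z,col in((.028,(0,255,0)),(.002,(0,0,255))):
        w,h=W/2,H/2
        for p,q in(((-w,-h),(w,-h)),((w,-h),(w,h)),((w,h),(-w,h)),((-w,h),(-w,-h))):L(p,q,z,col)
    for x in(-.057,0,.057):L((x,-.031),(x,.031),.028,(0,255,255))
    cv2.imwrite(out,im)
    return im
E
python3 - <<'E'
from ov import *
c=(.528,.192)
a=ov(t,c,55,(170,215,300,320),4,"pics/o1.png");b=ov(s,c,55,(260,155,390,225),4,"pics/o2.png")
cc=(.5387,-.1894)
e=ov(t,cc,141.5,(350,195,470,315),4,"pics/o3.png",.231,.06);f=ov(s,cc,141.5,(200,235,310,375),4,"pics/o4.png",.231,.06)
cv2.imwrite("pics/o_b.png",np.vstack([a[:, :520],b]) [:800])
g=np.zeros((600,930,3),np.uint8);g[:480,:480]=e;g[:560,490:930]=f;cv2.imwrite("pics/o_t.png",cv2.resize(g,(790,510)))
E
```

```text
(no output)
```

View pics/o_b.png

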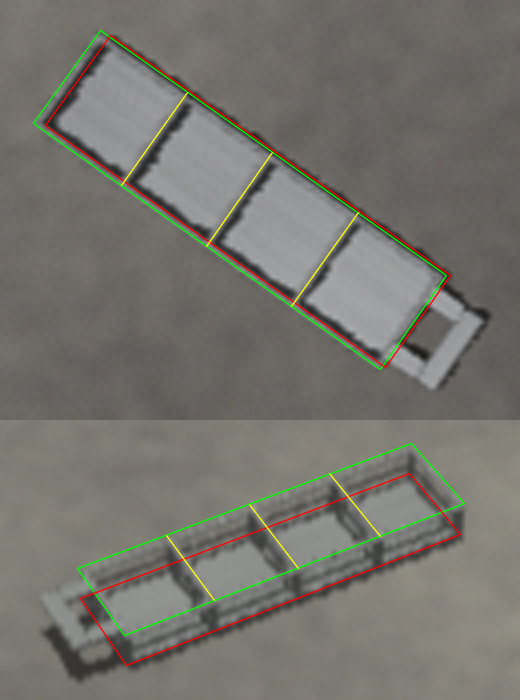

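View pics/o_t.png

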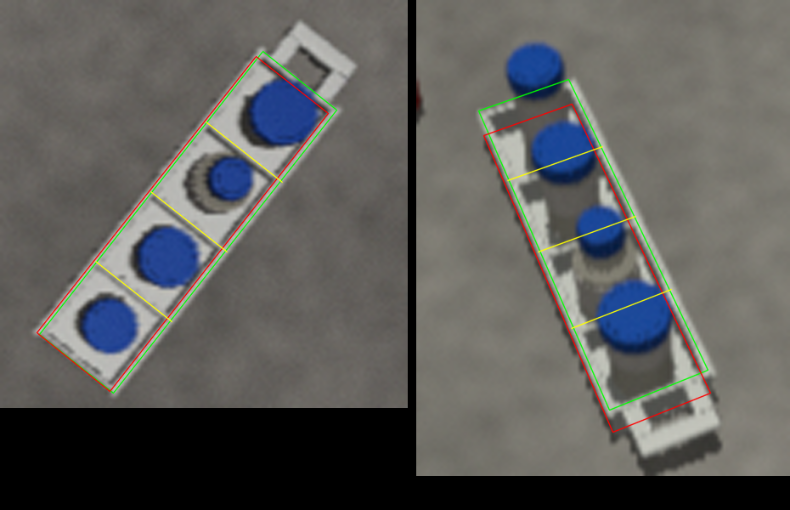

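drive_tool(
  increments="-20 0 -20 0 0;-35 0 -36 0 0;-35 0 -36 0 0;-35 0 -36 0 0;-35 0 -36 0 0;-35 0 -36 0 0;-35 0 -36 0 0;-35 0 -36 0 0;-35 0 -36 0 0;-35 0 -36 0 0;-35 0 -36 0 0;-35 0 -36 0 0;-35 0 -36 0 0;-35 0 -36 0 0;-35 0 -36 0 0;-35 0 -36 0 0;-35 0 -36 0 0;-25 10 -25 7.3 0;0 10 0 7.4 0;0 0 0 0 0",
  squeeze=12,
)

```text
time: 2.6
position: [0.5857, -0.209, 0.2011]
tool_rot: [-1.452, -0.7, 0.704]
ft_force: [0.2, -0.1, 0.5]
grip_width: 0.998
```

```bash
cat > go.py <<'E'
import sys
from h import *
from bench import ctrl
s=ctrl.get_state();R=Ro.from_rotvec(s["tool_rot"]).as_matrix();yaw=np.degrees(np.arctan2(R[1,0],R[0,0]))
def go(x,y,z,yw):
    D=np.array([x,y,z])-s["position"]
    print("t %.2f pos"%s["time"],s["position"].round(4),"yaw %.1f tilt %.2f"%(yaw,np.degrees(np.arccos(-R[2,1]))),"grip %.3f"%s["grip_width"],"F",s["ft_force"].round(1),"j",s["joint_positions"].round(2))
    print("now axes mm:",(R.T@D*1e3).round(1),"turn %.1f"%(yaw-yw))
    a=np.radians(yw);X=np.array([np.cos(a),np.sin(a),0]);Z=np.array([-np.sin(a),np.cos(a),0])
    print("after turn:  x %.1f y %.1f z %.1f"%(D@X*1e3,-D[2]*1e3,D@Z*1e3))
if __name__=="__main__": go(*map(float,sys.argv[1:]))
E
python3 go.py .605 -.243 .046 51.5
python3 - <<'E'
from h import *
import cv2
s=np.load("scene.npz")
for n,p in(("wide",(.605,-.243,.072)),("narrow",(.563,-.208,.084)),("med",(.515,-.170,.082)),("tall",(.4735,-.1326,.094))):print(n,pj(s,p))
im=s["img"][:,:,::-1].copy();im=cv2.resize(im[240:350,215:295],None,fx=5,fy=5)
for p in((.605,-.243,.072),(.563,-.208,.084),(.515,-.170,.082),(.4735,-.1326,.094)):
    u=pj(s,p);cv2.circle(im,(int((u[0]-215)*5+2),int((u[1]-240)*5+2)),3,(0,255,255),-1)
cv2.imwrite("pics/caps.png",im)
E
```

```text
t 2.60 pos [ 0.5857 -0.209   0.2011] yaw 51.6 tilt 0.17 grip 0.998 F [ 0.2 -0.1  0.5] j [-0.26  0.32  0.7   1.58 -0.21  1.33  1.36]
now axes mm: [-14.4 155.  -36.7] turn 0.1
after turn:  x -14.6 y 155.1 z -36.3
wide [263.22275594 324.95593977]
narrow [253.05248729 299.23035927]
med [242.22006202 276.52737483]
tall [233.81636057 252.31464001]
```

View pics/caps.png

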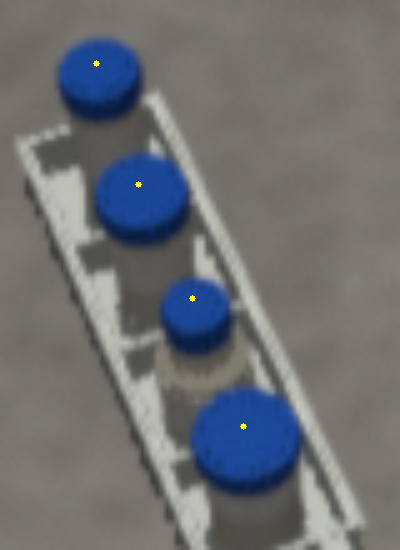

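drive_tool(
  increments="-8 0 -19 0 0;-7 0 -18.5 0 0;0 30 0 0 0;0 45 0 0 0;0 45 0 0 0;0 25 0 0 0;0 10 0 0 0;0 0 0 0 0;0 0 0 0 0",
)

```text
time: 3.72
position: [0.6077, -0.2444, 0.0492]
tool_rot: [-1.456, -0.705, 0.701]
ft_force: [0.3, 0.4, -0.2]
grip_width: 1.0
```

```bash
python3 go.py .6055 -.244 .046 51.5
python3 - <<'E'
from bench import get_image
import cv2,numpy as np
a=get_image("top")["img"][180:330,340:490,::-1];b=get_image("scene")["img"][210:360,190:340,::-1]
cv2.imwrite("pics/g1.png",cv2.resize(np.hstack([a,b]),None,fx=2.6,fy=2.6,interpolation=cv2.INTER_CUBIC))
E
```

```text
t 3.73 pos [ 0.6077 -0.2444  0.0492] yaw 51.6 tilt 0.15 grip 1.000 F [ 0.3  0.4 -0.2] j [-0.15  0.53  0.65  1.65 -0.35  1.08  1.5 ]
now axes mm: [-1.   3.2  2. ] turn 0.1
after turn:  x -1.0 y 3.2 z 2.0
```

View pics/g1.png

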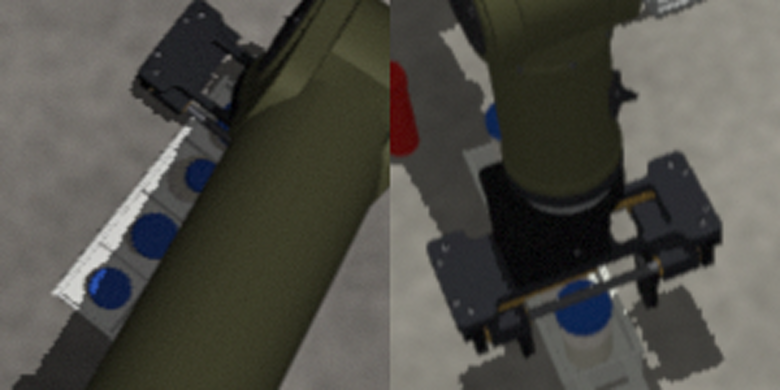

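drive_tool(
  increments="-1 2 2 0 0;0 0 0 0 255;0 0 0 0 255;0 0 0 0 255;0 0 0 0 255;0 0 0 0 255;0 0 0 0 255;0 0 0 0 255",
  squeeze=15,
)

```text
time: 4.82
position: [0.6044, -0.2436, 0.0455]
tool_rot: [-1.454, -0.702, 0.702]
ft_force: [-0.2, 0.2, 0.2]
grip_width: 0.46
```

```bash
python3 go.py .479 .122 .18 -35
```

```text
t 4.83 pos [ 0.6044 -0.2436  0.0455] yaw 51.5 tilt 0.01 grip 0.460 F [-0.2  0.2  0.2] j [-0.15  0.53  0.65  1.66 -0.35  1.08  1.5 ]
now axes mm: [ 208.3 -134.4  325.6] turn 86.5
after turn:  x -312.4 y -134.5 z 227.6
```

drive_tool(
  increments="0 -5 0 0 255;0 -15 0 0 255;0 -30 0 0 255;0 -40 0 0 255;0 -30 0 0 255;0 -15 0 0 255;10 0 16 0 255;25 0 39 0 255;28 0 44 0 255;28 0 44 0 255;28 0 44 0 255;28 0 44 0 255;28 0 44 0 255;23 0 36 0 255;10 0 15 0 255;0 0 0 5 255;0 0 0 9 255;0 0 0 9 255;0 0 0 9 255;0 0 0 9 255",
)

```text
time: 7.32
position: [0.4763, 0.1227, 0.1789]
tool_rot: [-1.567, -0.139, 0.144]
ft_force: [-0.4, 0.1, -0.3]
grip_width: 0.462
```

drive_tool(
  increments="0 0 0 9 255;0 0 0 9 255;0 0 0 9 255;0 0 0 9 255;0 0 0 6.5 255;0 0 0 3 255;0 0 0 0 255;0 0 0 0 255",
)

```text
time: 8.32
position: [0.4775, 0.1223, 0.1798]
tool_rot: [-1.519, 0.477, -0.476]
ft_force: [-0.2, -0.7, -0.2]
grip_width: 0.464
```

```bash
python3 go.py .479 .122 .046 -35
python3 - <<'E'
from bench import get_image
import cv2,numpy as np
a=get_image("top")["img"][180:330,190:340,::-1];b=get_image("scene")["img"][110:260,230:380,::-1]
cv2.imwrite("pics/g2.png",cv2.resize(np.hstack([a,b]),None,fx=2.6,fy=2.6,interpolation=cv2.INTER_CUBIC))
E
```

```text
t 8.32 pos [0.4775 0.1223 0.1798] yaw -34.9 tilt 0.08 grip 0.464 F [-0.2 -0.7 -0.2] j [-0.78  0.    0.48  1.9  -0.    1.24 -0.91]
now axes mm: [  1.5 133.8   0.7] turn 0.1
after turn:  x 1.4 y 133.8 z 0.6
```

View pics/g2.png

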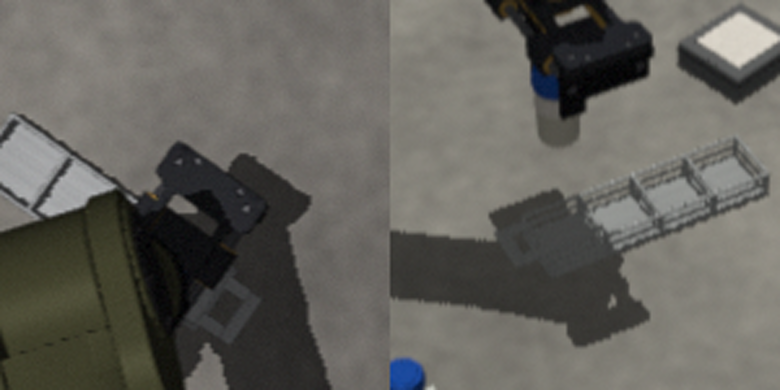

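drive_tool(
  increments="1 20 0.5 0 255;0 35 0 0 255;0 35 0 0 255;0 22 0 0 255;0 10 0 0 255;0 6 0 0 255;0 4 0 0 255;0 2 0 0 255;0 0 0 0 255",
)

```text
time: 9.55
position: [0.4798, 0.1219, 0.0469]
tool_rot: [-1.517, 0.478, -0.478]
ft_force: [0.0, -0.8, -0.1]
grip_width: 0.466
```

```bash
python3 go.py .479 .122 .046 -35
python3 - <<'E'
from bench import get_image
import cv2,numpy as np
a=get_image("top")["img"][180:330,190:340,::-1];b=get_image("scene")["img"][110:260,230:380,::-1]
cv2.imwrite("pics/g3.png",cv2.resize(np.hstack([a,b]),None,fx=2.6,fy=2.6,interpolation=cv2.INTER_CUBIC))
E
```

```text
t 9.55 pos [0.4798 0.1219 0.0469] yaw -35.0 tilt 0.04 grip 0.466 F [ 0.  -0.8 -0.1] j [-0.75  0.17  0.48  2.04 -0.09  0.96 -0.83]
now axes mm: [-0.7  0.9 -0.4] turn 0.0
after turn:  x -0.7 y 0.9 z -0.4
```

View pics/g3.png

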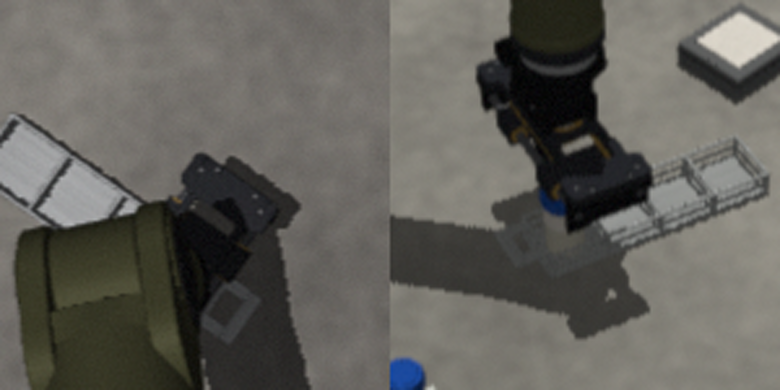

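Go down in 1 mm steps until contact shows.

drive_tool(
  increments="0 1 0 0 255;0 0 0 0 255",
)

```text
time: 9.9
position: [0.4796, 0.1218, 0.0456]
tool_rot: [-1.517, 0.478, -0.478]
ft_force: [-0.3, -0.5, -1.2]
grip_width: 0.46
```

drive_tool(
  increments="0 1 0 0 255;0 0 0 0 255",
)

```text
time: 10.15
position: [0.48, 0.122, 0.0454]
tool_rot: [-1.517, 0.478, -0.478]
ft_force: [-1.7, -1.7, 5.0]
grip_width: 0.463
```

drive_tool(
  increments="0 0 0 0 120;0 0 0 0 60;0 0 0 0 0;0 0 0 0 0;0 -10 0 0 0;0 -35 0 0 0;0 -45 0 0 0;0 -35 0 0 0;0 -10 0 0 0;0 0 0 -7 0;0 0 0 -10 0;0 0 0 -10 0;0 0 0 -10 0;0 0 0 -10 0;0 0 0 -10 0;0 0 0 -10 0;0 0 0 -10 0;0 0 0 -6.5 0;0 0 0 -3 0;0 0 0 0 0",
)

```text
time: 12.65
position: [0.479, 0.1216, 0.1788]
tool_rot: [-1.455, -0.7, 0.703]
ft_force: [-0.1, 1.0, 0.4]
grip_width: 1.002
```

```bash
python3 go.py .5635 -.209 .065 51.5
python3 - <<'E'
from bench import get_image
import cv2,numpy as np
a=get_image("top")["img"][180:330,190:340,::-1];b=get_image("scene")["img"][110:260,230:380,::-1]
cv2.imwrite("pics/g4.png",cv2.resize(np.hstack([a,b]),None,fx=2.6,fy=2.6,interpolation=cv2.INTER_CUBIC))
E
```

```text
t 12.65 pos [0.479  0.1216 0.1788] yaw 51.5 tilt 0.08 grip 1.002 F [-0.1  1.   0.4] j [-0.78  0.01  0.48  1.9  -0.    1.23  0.6 ]
now axes mm: [-206.   113.9 -272. ] turn -0.0
after turn:  x -206.2 y 113.8 z -271.9
```

View pics/g4.png

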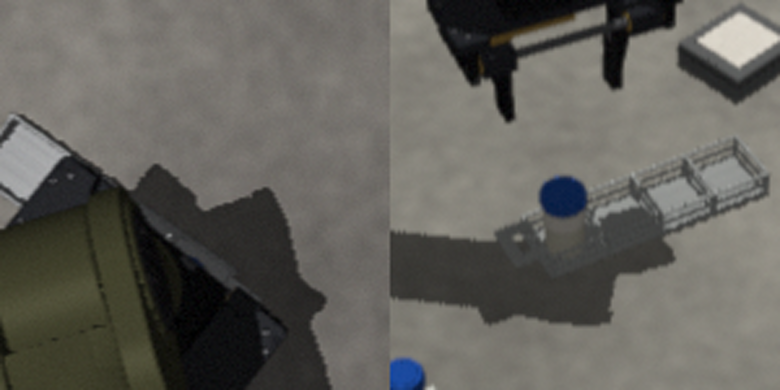

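drive_tool(
  increments="-10 0 -13 0 0;-27 0 -35.6 0 0;-27 0 -35.6 0 0;-27 0 -35.6 0 0;-27 0 -35.6 0 0;-27 0 -35.6 0 0;-27 0 -35.6 0 0;-27 0 -35.6 0 0;-7 0 -9.6 0 0;0 0 0 0 0;0 25 0 0 0;0 35 0 0 0;0 25 0 0 0;0 10 0 0 0;0 0 0 0 0;0 0 0 0 0",
)

```text
time: 14.75
position: [0.5652, -0.2084, 0.0858]
tool_rot: [-1.455, -0.704, 0.701]
ft_force: [-0.7, -0.5, -0.2]
grip_width: 0.998
```

```bash
python3 go.py .5635 -.209 .065 51.5;python3 go.py .5635 -.209 .065 51.5
python3 - <<'E'
from bench import get_image
import cv2,numpy as np
a=get_image("top")["img"][180:330,340:490,::-1];b=get_image("scene")["img"][210:360,190:340,::-1]
cv2.imwrite("pics/g5.png",cv2.resize(np.hstack([a,b]),None,fx=2.6,fy=2.6,interpolation=cv2.INTER_CUBIC))
E
```

```text
t 14.75 pos [ 0.5652 -0.2084  0.0858] yaw 51.6 tilt 0.12 grip 0.998 F [-0.7 -0.5 -0.2] j [-0.29  0.39  0.73  1.76 -0.29  1.1   1.44]
now axes mm: [-1.5 20.8  1. ] turn 0.1
after turn:  x -1.5 y 20.8 z 1.0
t 14.75 pos [ 0.5652 -0.2084  0.0858] yaw 51.6 tilt 0.12 grip 0.998 F [-0.7 -0.5 -0.2] j [-0.29  0.39  0.73  1.76 -0.29  1.1   1.44]
now axes mm: [-1.5 20.8  1. ] turn 0.1
after turn:  x -1.5 y 20.8 z 1.0
```

View pics/g5.png

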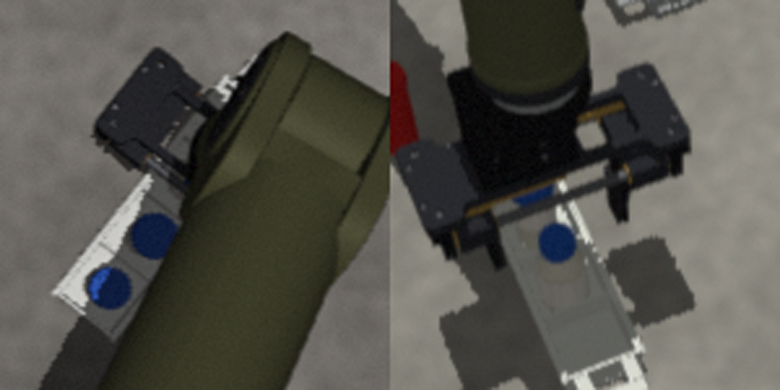

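drive_tool(
  increments="-1 15 1 0 0;0 6 0 0 0;0 0 0 0 0;0 0 0 0 255;0 0 0 0 255;0 0 0 0 255;0 0 0 0 255;0 0 0 0 255;0 0 0 0 255;0 0 0 0 255;0 0 0 0 255",
)

```text
time: 16.23
position: [0.5629, -0.2087, 0.0636]
tool_rot: [-1.454, -0.702, 0.702]
ft_force: [-0.0, -0.1, -0.0]
grip_width: 0.295
```

```bash
python3 go.py .5117 .1687 .2 -35
```

```text
t 16.23 pos [ 0.5629 -0.2087  0.0636] yaw 51.5 tilt 0.01 grip 0.295 F [-0.  -0.1 -0. ] j [-0.28  0.41  0.72  1.78 -0.31  1.07  1.45]
now axes mm: [ 263.7 -136.4  274.8] turn 86.5
after turn:  x -258.4 y -136.4 z 279.8
```

drive_tool(
  increments="0 -5 0 0 255;0 -15 0 0 255;0 -30 0 0 255;0 -40 0 0 255;0 -30 0 0 255;0 -15 0 0 255;10 0 10.4 0 255;34 0 35.4 0 255;34 0 35.4 0 255;34 0 35.4 0 255;34 0 35.4 0 255;34 0 35.4 0 255;34 0 35.4 0 255;34 0 35.4 0 255;16 0 16.6 0 255;0 0 0 5 255;0 0 0 9 255;0 0 0 9 255;0 0 0 9 255;0 0 0 9 255",
)

```text
time: 18.73
position: [0.5101, 0.1696, 0.1968]
tool_rot: [-1.567, -0.139, 0.144]
ft_force: [0.0, 0.2, -1.1]
grip_width: 0.289
```

drive_tool(
  increments="0 0 0 9 255;0 0 0 9 255;0 0 0 9 255;0 0 0 9 255;0 0 0 6.5 255;0 0 0 3 255;0 0 0 0 255;0 0 0 0 255",
)

```text
time: 19.73
position: [0.5111, 0.1693, 0.1977]
tool_rot: [-1.519, 0.478, -0.476]
ft_force: [-0.2, 0.6, -0.1]
grip_width: 0.292
```

```bash
python3 go.py .5117 .1687 .0636 -35
python3 - <<'E'
from bench import get_image
import cv2,numpy as np
a=get_image("top")["img"][180:330,190:340,::-1];b=get_image("scene")["img"][110:260,230:380,::-1]
cv2.imwrite("pics/g6.png",cv2.resize(np.hstack([a,b]),None,fx=2.6,fy=2.6,interpolation=cv2.INTER_CUBIC))
E
```

```text
t 19.73 pos [0.5111 0.1693 0.1977] yaw -34.9 tilt 0.08 grip 0.292 F [-0.2  0.6 -0.1] j [-0.93  0.1   0.6   1.78 -0.06  1.28 -0.92]
now axes mm: [  1.  134.1   0. ] turn 0.1
after turn:  x 0.9 y 134.1 z -0.1
```

View pics/g6.png

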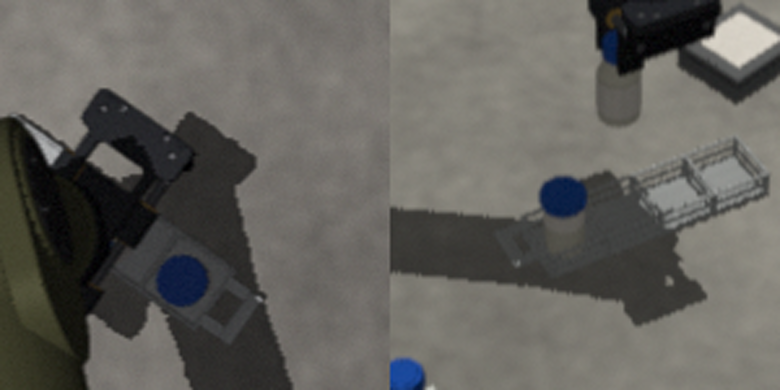

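drive_tool(
  increments="1 20 0 0 255;0 35 0 0 255;0 35 0 0 255;0 22 0 0 255;0 10 0 0 255;0 6 0 0 255;0 4 0 0 255;0 2 0 0 255;0 1 0 0 255;0 0 0 0 255;0 0 0 0 255",
)

```text
time: 21.2
position: [0.5129, 0.1684, 0.0638]
tool_rot: [-1.517, 0.478, -0.478]
ft_force: [0.2, 1.1, -0.8]
grip_width: 0.289
```

drive_tool(
  increments="0 1 0 0 255;0 0 0 0 255",
)

```text
time: 21.45
position: [0.5132, 0.1685, 0.0635]
tool_rot: [-1.517, 0.478, -0.478]
ft_force: [-1.2, -0.5, 4.7]
grip_width: 0.293
```

Contact. Release and rise, then turn for the medium pot.

drive_tool(
  increments="0 0 0 0 120;0 0 0 0 60;0 0 0 0 0;0 0 0 0 0;0 -10 0 0 0;0 -35 0 0 0;0 -45 0 0 0;0 -25 0 0 0;0 0 0 0 0;0 0 0 -7 0;0 0 0 -10 0;0 0 0 -10 0;0 0 0 -10 0;0 0 0 -10 0;0 0 0 -10 0;0 0 0 -10 0;0 0 0 -10 0;0 0 0 -6.5 0;0 0 0 -3 0;0 0 0 0 0",
)

```text
time: 23.95
position: [0.5121, 0.168, 0.1765]
tool_rot: [-1.455, -0.7, 0.703]
ft_force: [-0.3, 1.0, 0.5]
grip_width: 0.999
```

```bash
python3 go.py .5155 -.171 .055 51.5
python3 - <<'E'
from bench import get_image
import cv2,numpy as np
a=get_image("top")["img"][180:330,190:340,::-1];b=get_image("scene")["img"][110:260,230:380,::-1]
cv2.imwrite("pics/g7.png",cv2.resize(np.hstack([a,b]),None,fx=2.6,fy=2.6,interpolation=cv2.INTER_CUBIC))
E
```

```text
t 23.95 pos [0.5121 0.168  0.1765] yaw 51.5 tilt 0.10 grip 0.999 F [-0.3  1.   0.5] j [-0.83  0.12  0.5   1.81 -0.06  1.24  0.59]
now axes mm: [-263.   121.8 -213.8] turn -0.0
after turn:  x -263.2 y 121.5 z -213.7
```

View pics/g7.png

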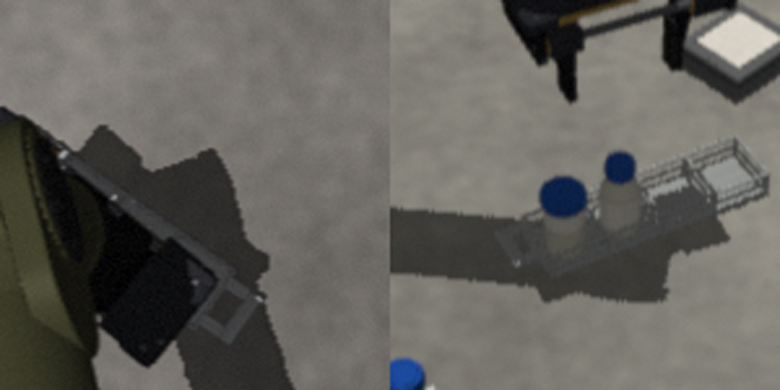

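drive_tool(
  increments="-10 0 -8 0 0;-34 0 -27.7 0 0;-34 0 -27.7 0 0;-34 0 -27.7 0 0;-34 0 -27.7 0 0;-34 0 -27.7 0 0;-34 0 -27.7 0 0;-34 0 -27.7 0 0;-15 0 -12 0 0;0 0 0 0 0;0 25 0 0 0;0 35 0 0 0;0 20 0 0 0;0 5 0 0 0;0 0 0 0 0;0 0 0 0 0",
)

```text
time: 26.05
position: [0.5175, -0.1706, 0.0936]
tool_rot: [-1.455, -0.704, 0.701]
ft_force: [-0.0, 0.4, 0.5]
grip_width: 1.001
```

```bash
python3 go.py .5155 -.171 .055 51.5
python3 - <<'E'
from bench import get_image
import cv2,numpy as np
a=get_image("top")["img"][180:330,340:490,::-1];b=get_image("scene")["img"][200:350,170:320,::-1]
cv2.imwrite("pics/g8.png",cv2.resize(np.hstack([a,b]),None,fx=2.6,fy=2.6,interpolation=cv2.INTER_CUBIC))
E
```

```text
t 26.05 pos [ 0.5175 -0.1706  0.0936] yaw 51.6 tilt 0.11 grip 1.001 F [-0.   0.4  0.5] j [-0.41  0.25  0.77  1.89 -0.2   1.08  1.34]
now axes mm: [-1.6 38.6  1.3] turn 0.1
after turn:  x -1.6 y 38.6 z 1.2
```

View pics/g8.png

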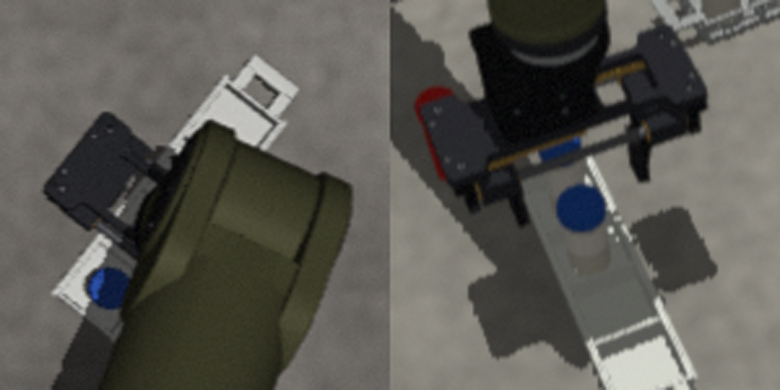

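drive_tool(
  increments="-1 20 1 0 0;0 14 0 0 0;0 4 0 0 0;0 0 0 0 0;0 0 0 0 255;0 0 0 0 255;0 0 0 0 255;0 0 0 0 255;0 0 0 0 255;0 0 0 0 255;0 0 0 0 255",
)

```text
time: 27.52
position: [0.5152, -0.1708, 0.0546]
tool_rot: [-1.454, -0.702, 0.702]
ft_force: [0.3, -0.1, -1.0]
grip_width: 0.417
```

```bash
python3 go.py .5443 .2153 .19 -35
python3 - <<'E'
from h import *
t=np.load("top.npz");s=np.load("scene.npz")
r=bp(t,(386,341),.09)[:2];print("red",r,bp(s,(188,240),.09)[:2])
a=np.radians(51.5);d=r-[.4735,-.1335];print("rel tall in tool x,z:",d@[np.cos(a),np.sin(a)],d@[-np.sin(a),np.cos(a)])
E
```

```text
t 27.52 pos [ 0.5152 -0.1708  0.0546] yaw 51.5 tilt 0.00 grip 0.417 F [ 0.3 -0.1 -1. ] j [-0.39  0.3   0.75  1.93 -0.24  1.    1.38]
now axes mm: [ 320.4 -135.4  217.4] turn 86.5
after turn:  x -197.6 y -135.4 z 333.0
red [ 0.37055749 -0.14071653] [ 0.36888803 -0.14508513]
rel tall in tool x,z: -0.06973093477321525 0.07607124930615554
```

drive_tool(
  increments="0 -5 0 0 255;0 -15 0 0 255;0 -30 0 0 255;0 -40 0 0 255;0 -30 0 0 255;0 -15 0 0 255;12 0 8 0 255;41 0 27.8 0 255;41 0 27.8 0 255;41 0 27.8 0 255;41 0 27.8 0 255;41 0 27.8 0 255;41 0 27.8 0 255;41 0 27.8 0 255;21 0 14.4 0 255;0 0 0 5 255;0 0 0 9 255;0 0 0 9 255;0 0 0 9 255;0 0 0 9 255",
)

```text
time: 30.02
position: [0.5438, 0.2136, 0.1886]
tool_rot: [-1.568, -0.138, 0.141]
ft_force: [0.2, 0.2, -0.1]
grip_width: 0.418
```

drive_tool(
  increments="0 0 0 9 255;0 0 0 9 255;0 0 0 9 255;0 0 0 9 255;0 0 0 6.5 255;0 0 0 3 255;0 0 0 0 255;0 0 0 0 255",
)

```text
time: 31.02
position: [0.5441, 0.2143, 0.1892]
tool_rot: [-1.518, 0.478, -0.477]
ft_force: [-0.0, 0.2, -0.8]
grip_width: 0.418
```

```bash
python3 go.py .5443 .2153 .0546 -35
python3 - <<'E'
from bench import get_image
import cv2,numpy as np
a=get_image("top")["img"][180:330,190:340,::-1];b=get_image("scene")["img"][110:260,230:380,::-1]
cv2.imwrite("pics/g9.png",cv2.resize(np.hstack([a,b]),None,fx=2.6,fy=2.6,interpolation=cv2.INTER_CUBIC))
E
```

```text
t 31.02 pos [0.5441 0.2143 0.1892] yaw -34.9 tilt 0.05 grip 0.418 F [-0.   0.2 -0.8] j [-1.02  0.23  0.69  1.69 -0.15  1.28 -0.9 ]
now axes mm: [ -0.4 134.6   1.1] turn 0.1
after turn:  x -0.4 y 134.6 z 1.0
```

View pics/g9.png

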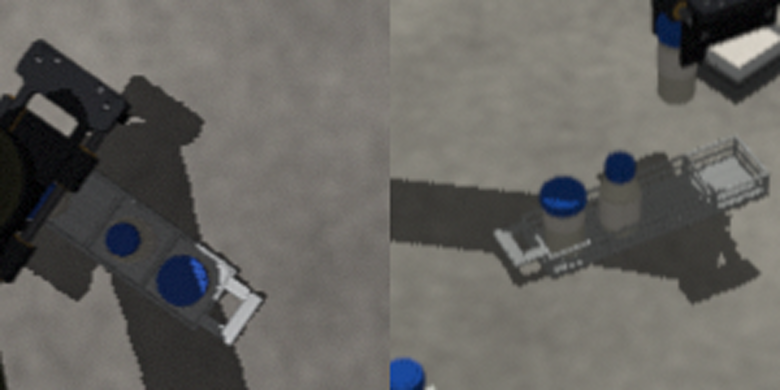

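drive_tool(
  increments="0 20 1 0 255;0 35 0 0 255;0 35 0 0 255;0 22 0 0 255;0 10 0 0 255;0 6 0 0 255;0 4 0 0 255;0 2 0 0 255;0 1 0 0 255;0 0 0 0 255;0 0 0 0 255",
)

```text
time: 32.5
position: [0.5451, 0.2157, 0.0548]
tool_rot: [-1.517, 0.478, -0.478]
ft_force: [0.7, -0.5, -0.9]
grip_width: 0.416
```

drive_tool(
  increments="0 1 0 0 255;0 0 0 0 255",
)

```text
time: 32.75
position: [0.5454, 0.2159, 0.0545]
tool_rot: [-1.516, 0.477, -0.478]
ft_force: [-1.8, 0.1, 5.4]
grip_width: 0.419
```

drive_tool(
  increments="0 0 0 0 120;0 0 0 0 60;0 0 0 0 0;0 0 0 0 0;0 -10 0 0 0;0 -35 0 0 0;0 -45 0 0 0;0 -35 0 0 0;0 0 0 0 0;0 0 0 -7 0;0 0 0 -10 0;0 0 0 -10 0;0 0 0 -10 0;0 0 0 -10 0;0 0 0 -10 0;0 0 0 -10 0;0 0 0 -10 0;0 0 0 -6.5 0;0 0 0 -3 0;0 0 0 0 0",
)

```text
time: 35.25
position: [0.5445, 0.2153, 0.1779]
tool_rot: [-1.455, -0.701, 0.702]
ft_force: [-0.5, -0.2, 1.8]
grip_width: 1.0
```

```bash
python3 go.py .4735 -.1335 .066 51.5
python3 - <<'E'
from bench import get_image
import cv2,numpy as np
a=get_image("top")["img"][180:330,190:340,::-1];b=get_image("scene")["img"][110:260,230:380,::-1]
cv2.imwrite("pics/g10.png",cv2.resize(np.hstack([a,b]),None,fx=2.6,fy=2.6,interpolation=cv2.INTER_CUBIC))
E
```

```text
t 35.25 pos [0.5445 0.2153 0.1779] yaw 51.5 tilt 0.07 grip 1.000 F [-0.5 -0.2  1.8] j [-0.86  0.22  0.51  1.69 -0.11  1.25  0.57]
now axes mm: [-317.   112.2 -161.7] turn -0.0
after turn:  x -317.2 y 111.9 z -161.6
```

View pics/g10.png

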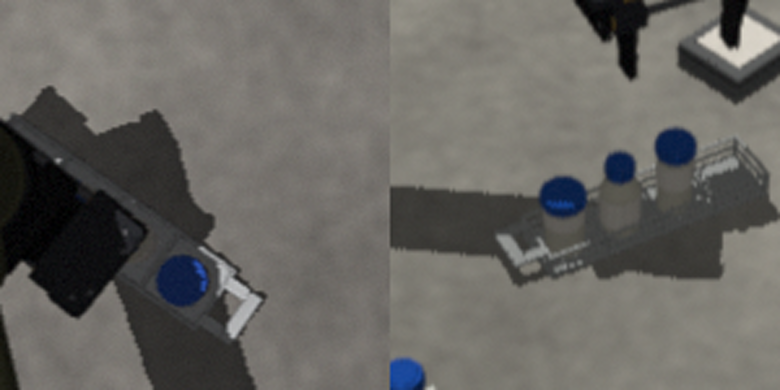

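drive_tool(
  increments="-10 0 -5 0 0;-41 0 -21 0 0;-41 0 -21 0 0;-41 0 -21 0 0;-41 0 -21 0 0;-41 0 -21 0 0;-41 0 -21 0 0;-41 0 -21 0 0;-20 0 -10 0 0;0 0 0 0 0;0 25 0 0 0;0 35 0 0 0;0 15 0 0 0;0 0 0 0 0;0 0 0 0 0",
)

```text
time: 37.22
position: [0.4756, -0.1333, 0.1046]
tool_rot: [-1.455, -0.704, 0.701]
ft_force: [0.9, -0.2, 0.1]
grip_width: 0.998
```

```bash
python3 go.py .4735 -.1335 .066 51.5
python3 - <<'E'
from bench import get_image
import cv2,numpy as np
a=get_image("top")["img"][220:370,320:470,::-1];b=get_image("scene")["img"][180:330,140:290,::-1]
cv2.imwrite("pics/g11.png",cv2.resize(np.hstack([a,b]),None,fx=2.6,fy=2.6,interpolation=cv2.INTER_CUBIC))
E
```

```text
t 37.23 pos [ 0.4756 -0.1333  0.1046] yaw 51.6 tilt 0.10 grip 0.998 F [ 0.9 -0.2  0.1] j [-0.53  0.09  0.79  2.   -0.08  1.08  1.19]
now axes mm: [-1.5 38.6  1.5] turn 0.1
after turn:  x -1.5 y 38.6 z 1.5
```

View pics/g11.png

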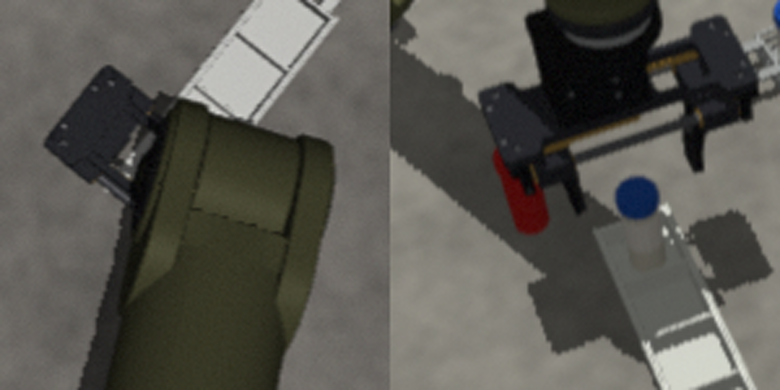

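drive_tool(
  increments="-1 20 1 0 0;0 14 0 0 0;0 4 0 0 0;0 0 0 0 0;0 0 0 0 255;0 0 0 0 255;0 0 0 0 255;0 0 0 0 255;0 0 0 0 255;0 0 0 0 255;0 0 0 0 255",
)

```text
time: 38.7
position: [0.4732, -0.1335, 0.0656]
tool_rot: [-1.454, -0.702, 0.702]
ft_force: [0.3, -0.3, 0.5]
grip_width: 0.372
```

```bash
python3 go.py .577 .262 .2 -35
```

```text
t 38.70 pos [ 0.4732 -0.1335  0.0656] yaw 51.5 tilt 0.00 grip 0.372 F [ 0.3 -0.3  0.5] j [-0.51  0.15  0.79  2.04 -0.13  1.    1.24]
now axes mm: [ 374.3 -134.4  164.8] turn 86.5
after turn:  x -141.9 y -134.4 z 383.5
```

drive_tool(
  increments="0 -5 0 0 255;0 -15 0 0 255;0 -30 0 0 255;0 -40 0 0 255;0 -30 0 0 255;0 -15 0 0 255;12 0 5 0 255;48 0 21.2 0 255;48 0 21.2 0 255;48 0 21.2 0 255;48 0 21.2 0 255;48 0 21.2 0 255;48 0 21.2 0 255;48 0 21.2 0 255;26 0 11.6 0 255;0 0 0 5 255;0 0 0 9 255;0 0 0 9 255;0 0 0 9 255;0 0 0 9 255",
)

```text
time: 41.2
position: [0.5752, 0.2627, 0.1981]
tool_rot: [-1.567, -0.138, 0.144]
ft_force: [-0.4, -0.5, -0.7]
grip_width: 0.367
```

drive_tool(
  increments="0 0 0 9 255;0 0 0 9 255;0 0 0 9 255;0 0 0 9 255;0 0 0 6.5 255;0 0 0 3 255;0 0 0 0 255;0 0 0 0 255",
)

```text
time: 42.2
position: [0.576, 0.2622, 0.1995]
tool_rot: [-1.519, 0.478, -0.476]
ft_force: [0.2, 0.4, -0.4]
grip_width: 0.372
```

```bash
python3 go.py .577 .262 .0656 -35
python3 - <<'E'
from bench import get_image
import cv2,numpy as np
a=get_image("top")["img"][180:330,150:300,::-1];b=get_image("scene")["img"][80:230,260:410,::-1]
cv2.imwrite("pics/g12.png",cv2.resize(np.hstack([a,b]),None,fx=2.6,fy=2.6,interpolation=cv2.INTER_CUBIC))
E
```

```text
t 42.20 pos [0.576  0.2622 0.1995] yaw -34.9 tilt 0.10 grip 0.372 F [ 0.2  0.4 -0.4] j [-1.05  0.35  0.74  1.55 -0.24  1.33 -0.89]
now axes mm: [  1.1 133.9   0.6] turn 0.1
after turn:  x 1.0 y 133.9 z 0.4
```

View pics/g12.png

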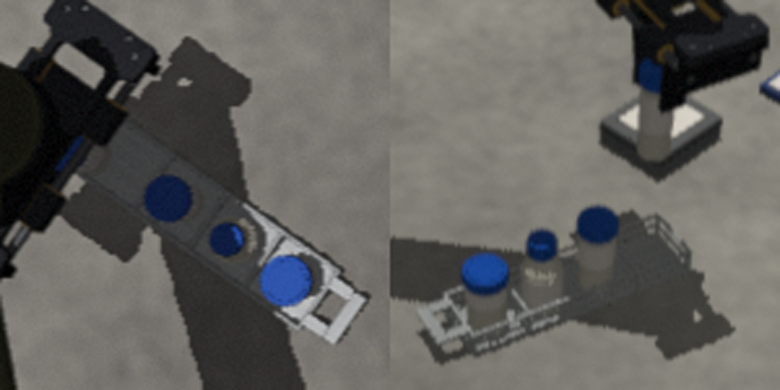

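drive_tool(
  increments="1 20 0.5 0 255;0 35 0 0 255;0 35 0 0 255;0 22 0 0 255;0 10 0 0 255;0 6 0 0 255;0 4 0 0 255;0 2 0 0 255;0 1 0 0 255;0 0 0 0 255;0 0 0 0 255",
)

```text
time: 43.68
position: [0.5779, 0.2618, 0.0658]
tool_rot: [-1.517, 0.478, -0.478]
ft_force: [0.4, -0.2, -0.4]
grip_width: 0.373
```

drive_tool(
  increments="0 1 0 0 255;0 0 0 0 255",
)

```text
time: 43.92
position: [0.5783, 0.262, 0.0655]
tool_rot: [-1.516, 0.477, -0.478]
ft_force: [-1.1, -0.4, 4.9]
grip_width: 0.376
```

drive_tool(
  increments="0 0 0 0 120;0 0 0 0 60;0 0 0 0 0;0 0 0 0 0;0 -10 0 0 0;0 -35 0 0 0;0 -45 0 0 0;0 -45 0 0 0;0 -10 0 0 0;-20 0 0 0 0;-40 0 5 0 0;-40 0 5 0 0;-40 0 5 0 0;-40 0 5 0 0;-40 0 5 0 0;-40 0 5 0 0;-30 0 0 0 0;0 0 0 0 0;0 0 0 0 0;0 0 0 0 0",
)

```text
time: 46.42
position: [0.3587, 0.4512, 0.2096]
tool_rot: [-1.517, 0.48, -0.481]
ft_force: [0.2, -0.4, 0.3]
grip_width: 1.0
```

Run:
```python
from bench import get_image
import cv2,numpy as np
A=get_image("top")["img"][:,:,::-1];B=get_image("scene")["img"][:,:,::-1]
cv2.imwrite("pics/f_top.png",A);cv2.imwrite("pics/f_s.png",B)
cv2.imwrite("pics/f_z.png",cv2.resize(np.hstack([A[200:330,170:310],B[120:250,250:390]]),None,fx=2.8,fy=2.8,interpolation=cv2.INTER_CUBIC))
```

```text
(no output)
```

View pics/f_top.png

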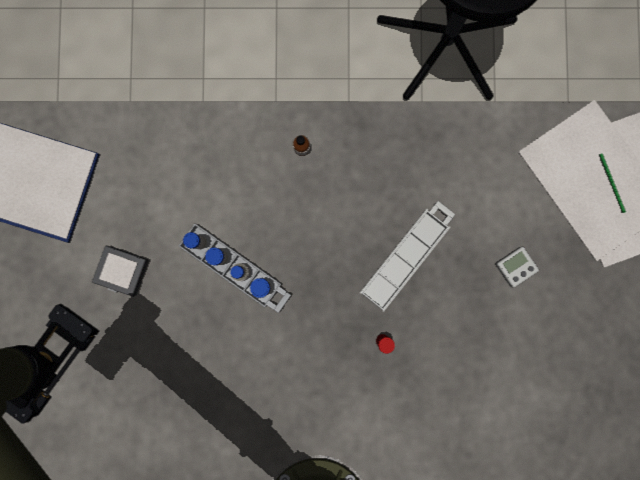

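View pics/f_z.png

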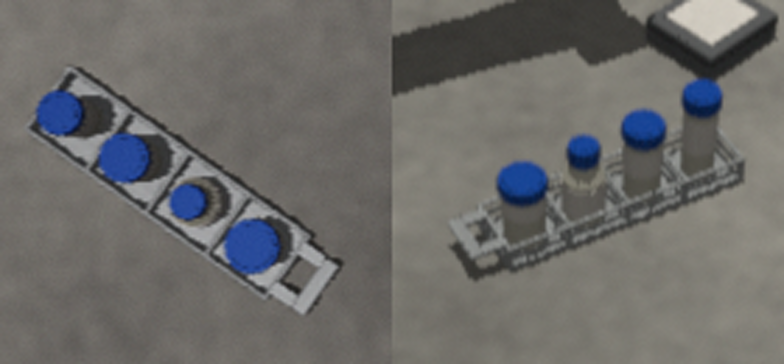

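View pics/f_s.png

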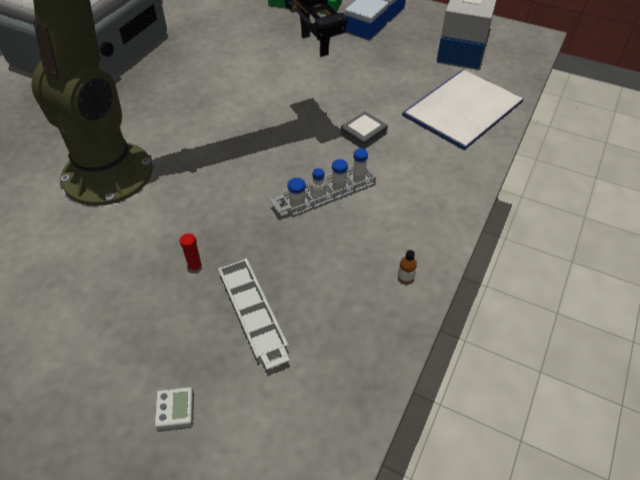

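All four pots stand upright in the bench rack at top px (262,288), (238,272), (215,257) and (192,240), counted from the tab: wide, narrow cap, medium, tall. The bottle, box, timer and red look-alike are where they were.

```bash
python3 -c "
from bench import workorder
print(workorder.close_job())"
```

```text
the job is handed in; nothing more can be done
None
```

I moved the four pots one at a time into the steel bench rack and handed the job in at about 46.5 s, inside the 93 s limit. Counted from the bench rack's tab they stand wide, narrow cap, medium, tall, the same order as in the transport rack.

- **Set-down:** I lowered each pot until the wrist force showed about 5 N of floor contact, then released it.
- **Last pictures, both cameras:** all four pots are upright, one in each place, and the transport rack is empty. The amber bottle, slide box, timer and red look-alike look unmoved, and the gripper is clear.
- **Disagreement:** before the first grasp, the pot positions from the two cameras differed by about 2–4 mm. I used positions between the two, and the grip openings matched the cap widths. No check failed.

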